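# Find and open the uncaught cover of the clay trap

### The job

The four covers of the clay trap look alike, but only one is off its catch: press gently on the round mark of one after another until you find the cover that rocks, press it down so that its near edge tips up, then push that raised edge up and over, away from you, until the cover stands upright, wide open, ready for the trap to be emptied. Only press and push with the fingertips: never pinch or force a cover, and leave the pail, pots and scraper where they are.

Things in the scene. Friction and masses are not known exactly. Their poses are not given: they have to be found in the camera images.
- trap: Clay settling trap: low fixed stainless trough, 170 mm deep (its x), 560 mm long (its y), 120 mm high, standing on the work surface; place and turn vary. Origin: centre of its underside; x to its far side (away from the robot), y along it to the left, z up. Four identical bare metal covers, each 119 (x) by 88 (y) by 4 mm, lie in a row in its deck, 100 mm apart, parted by 8 mm ribs.
- deck (a point): Centre of the trap's deck: 120 mm above the work surface, level with the shut covers' tops; covers are centred at y = +150, +50, -50, -150 mm from here. Each turns on a pin along y under its middle, 2 mm below the deck's top. The near half rests on a ledge and cannot go down; the far half can, unless caught. Under the free cover the trough is empty to 60 mm below the deck.
- catches (a point): Middle of the row of catches, inside the trap under the covers' far halves, out of sight. Three covers are caught, one is free; which one changes every time. A caught cover rests on a rubber pad and gives 1 to 3 mm under a light finger. The free one turns under 3 to 4 N on its round mark, is balanced, and stays at whatever angle it is left.
- cover_a (a joint): Angle of the leftmost (+y end) cover plate about its pin: 0 shut and flush, growing as its far half goes down and its near half comes up; about 0.7 tipped, 1.57 upright, stop at 1.70 (leaning a little away from the robot).
- press_a (a point): Centre of the round mark, 25 mm across, embossed on top of the far half of the leftmost (+y end) cover, 40 mm beyond the pin; moves with the plate, z is the plate's outward normal (up when shut).
- edge_a (a point): Middle of the near edge of the leftmost (+y end) cover, 59.5 mm on the robot's side of the pin; moves with the plate and rises as the plate tips, to about 58 mm above the deck when upright. The pin lies 2 mm below the deck's top.
- cover_b (a joint): Angle of the second from the left cover plate about its pin: 0 shut and flush, growing as its far half goes down and its near half comes up; about 0.7 tipped, 1.57 upright, stop at 1.70 (leaning a little away from the robot).
- press_b (a point): Centre of the round mark, 25 mm across, embossed on top of the far half of the second from the left cover, 40 mm beyond the pin; moves with the plate, z is the plate's outward normal (up when shut).
- edge_b (a point): Middle of the near edge of the second from the left cover, 59.5 mm on the robot's side of the pin; moves with the plate and rises as the plate tips, to about 58 mm above the deck when upright. The pin lies 2 mm below the deck's top.
- cover_c (a joint): Angle of the third from the left cover plate about its pin: 0 shut and flush, growing as its far half goes down and its near half comes up; about 0.7 tipped, 1.57 upright, stop at 1.70 (leaning a little away from the robot).
- press_c (a point): Centre of the round mark, 25 mm across, embossed on top of the far half of the third from the left cover, 40 mm beyond the pin; moves with the plate, z is the plate's outward normal (up when shut).
- edge_c (a point): Middle of the near edge of the third from the left cover, 59.5 mm on the robot's side of the pin; moves with the plate and rises as the plate tips, to about 58 mm above the deck when upright. The pin lies 2 mm below the deck's top.
- cover_d (a joint): Angle of the rightmost (-y end) cover plate about its pin: 0 shut and flush, growing as its far half goes down and its near half comes up; about 0.7 tipped, 1.57 upright, stop at 1.70 (leaning a little away from the robot).
- press_d (a point): Centre of the round mark, 25 mm across, embossed on top of the far half of the rightmost (-y end) cover, 40 mm beyond the pin; moves with the plate, z is the plate's outward normal (up when shut).
- edge_d (a point): Middle of the near edge of the rightmost (-y end) cover, 59.5 mm on the robot's side of the pin; moves with the plate and rises as the plate tips, to about 58 mm above the deck when upright. The pin lies 2 mm below the deck's top.
- pail_mid (a point): Small black pail, 124 mm across, 110 mm high, standing empty on the work surface to the left of the trap; this point is its centre. To be left alone.
- beaker_mid (a point): Unglazed fired beaker, 72 mm across, 100 mm high, standing on the work surface on the far side of the trap; this point is its centre. To be left alone.
- bowl_mid (a point): Small unglazed fired bowl, 60 mm across, 34 mm high, standing on the trap's deck at one end (left), beyond the covers; this point is its centre. To be left alone.
- scraper_mid (a point): Wooden-handled scraper, about 280 mm long, lying on the work surface to the right of the trap; this point is the middle of its handle. To be left alone.

How it is judged:
By the outcome, as a careful person would: the job done as asked, in the order asked, and still so for the second after the job is handed in, with the robot touching nothing.
It also fails if it takes over 54 s, if anything falls off the work surface, if the arm or the gripper's body presses on something with over 40 N, if the wrist force passes 120 N, or if a joint passes its speed limit or range.

### The arm

A 6-joint arm with a two-finger parallel gripper is mounted at the origin on the work surface. World frame = base frame: x ahead of the robot, y to its left, z up, the work surface at z = 0. Lengths are in mm, angles in rad, forces in N, time in s.
With the tool pointing down it reaches from about 350 to 975 mm from the base axis. Payload 7.1 kg.
Tool frame: the origin (TCP) lies between the finger pads; the fingertips stand 17 mm ahead of it and the grasp point (between the pads) lies 2 mm behind it (tip_reach is the y of the fingertips in the tool frame, in mm); y points along the fingers, x is the direction in which the jaws open and shut, and the axes are right-handed (so a half turn about y gives the same grasp; the last joint's range is limited). The gripper opens to 88 mm and grips with 3 to 60 N. Pads are 20 mm wide; open, the fingers measure 115 mm over their backs; the gripper's body (75 mm by 178 mm) begins 61 mm behind the grasp point.
Start: joints at [1.156, 0.423, 1.63, -0, 1.089, -0.019], TCP at [240.934, 576.676, 239.675] pointing down, gripper open.
Joint ranges: [-3, 3], [-0.9, 2.11], [0.09, 2.58], [-1.31, 4.45], [0.11, 2.69], [-2.54, 2.54]. Speed limits (rad/s): [2.39, 2.39, 3.01, 3.14, 3.14, 3.14].

### API

Orientations are given as a rotation vector (axis times angle).
In Python, from workcell import get_obs, get_image, camera_model, close_job, silhouettes, tip_of, tip_reach gives the robot as it stands. The module is installed in compiled form; this text tells all that it offers.
- The arm moves only by the tool arm_command, never from a script. Its argument "targets" is a list of rows, each a list of 4 numbers: the shift along the tool's x, y, z in mm, then the turn about the tool's y in rad. A call has 1 to 20 rows; each row shifts and turns the commanded pose from where the row before left it, along the tool's axes as they then stand; what a row does not reach is not made up. A row lasts 1/12 s, in which the tool goes at most 41.7 mm and 7.16 degrees, less where a joint would pass 70% of its speed; a pose out of reach is approached as far as the arm can. A call is refused whole if a number of a shift passes 41.7 or a number of a turn 0.125, either way. A call with a gripper value outside its range is refused whole. "gripper" is the opening in per cent of the stroke, from 0 (shut) to 100 (fully open), set as the call begins (left out, the last holds). The fingers move at their own pace and stop on an object; the grip force is fixed at half the most. Time passes only in rows, so rows that do not move let the fingers close. It gives the time, the measured TCP pose, the force and the opening at its end, in the units of the state.
- get_obs(): the state, without advancing time (a new reading comes with each control period).
- get_image(name): name is "scene" or "top" or "wrist"; returns the picture (480x640x3 uint8, blue, green, red); there is no depth.
- camera_model(name): a dict with "mtx" (3x3 intrinsics, pixels), "position" and "orientation" of the camera in the world. Camera axes: x right, y up, looking along -z (the intrinsics and any distortion apply to the point x, -y, -z); pixel columns grow to the right and rows downward; lengths in mm; the calibration is good to about 2 mm. A picture is of the moment at which its call begins: read the wrist's pose just before it. camera_model takes no time and is no camera call; for the wrist camera it gives the pose at the moment of the call.
- close_job(): hands the job in, once; it reports no verdict.
Trained networks look in the newest picture that a camera, given by its name, has taken for a name from the list of things; names that differ only in an ending like _2 or _b are one class to them, and where a whole thing is asked for, a point or a joint stands for the part that bears it (a point fixed in the world has none). Each returns a list of dicts, best first, with "conf" (0 to 1); they miss things now and then, are a little off and sometimes report something else, mostly with a low value. They report only what shows in the picture. A call takes as long as a camera call.
- silhouettes(camera, thing): "pixels" (480x640 bool, what is visible of it) and "at" ([column, row] in pixels, amid what is visible of it).
- tip_of(camera, thing): "at" ([column, row] in pixels: a listed point, or the origin of a listed thing).
The state is a dict: "t": time; "qpos": joint angles; "qvel": joint speeds; "joint_torque": joint torques, N m; "ee_pos": TCP position; "orientation": TCP orientation; "ft_force": force on the tool from outside, world axes, zero at the start; "moment": the same for the moment, N m; "width": finger opening in mm.
Only numpy, scipy, OpenCV 4.12 (cv2) and the standard library are available. Lean on these libraries where they do the work, as an engineer would, in place of code of your own. Each camera call takes 0.05 s, during which the arm holds its last target. There are 200 camera calls.

## Working session

There is one attempt and no reset: what is moved stays moved. The work goes in short steps, Python scripts to look and compute and a tool call to move; the robot and the scene stay as the last step left them, time stands still between calls to the robot, and variables do not carry over. Pictures are saved under pics/ and viewed, about 8 in all and at most 12, crops included, and the job is handed in when it is done.

Besides the shell and the picture viewer there is one more tool, called after "Request:" as name(argument=value, ...), one argument or row to a line, values as JSON. arm_command: Moves the arm, as the interface text tells. Its arguments: {"type":"object","properties":{"targets":{"type":"array","items":{"type":"array","items":{"type":"number"}}},"gripper":{"type":"number"}},"required":["targets"]}

```bash
mkdir -p pics
cat > h.py <<'E'
import numpy as np, cv2
from scipy.spatial.transform import Rotation as R
from workcell import *
def rot(o):
    o=np.array(o,float)
    if o.shape==(3,3): return o
    return R.from_rotvec(o).as_matrix() if o.size==3 else R.from_quat(o).as_matrix()
def unproj(cm,uv,z):
    K=np.array(cm['mtx']); d=np.linalg.inv(K)@[uv[0],uv[1],1]; d=rot(cm['orientation'])@[d[0],-d[1],-d[2]]
    p=np.array(cm['position'],float); return p+d*(z-p[2])/d[2]
def proj(cm,P):
    q=rot(cm['orientation']).T@(np.array(P,float)-np.array(cm['position'])); q=np.array(cm['mtx'])@[q[0],-q[1],-q[2]]; return q[:2]/q[2]
E
python3 - <<'E'
from h import *
o=get_obs(); print(o, rot(o['orientation']).round(3), tip_reach)
for n in ['top','scene']:
    cv2.imwrite(f'pics/{n}0.png',get_image(n)); cm=camera_model(n); print(n,cm)
    for t in ['press_a','edge_a','deck','trap','bowl_mid','pail_mid','beaker_mid']:
        z={'press_a':120,'edge_a':120,'deck':120,'trap':0,'bowl_mid':137,'pail_mid':55,'beaker_mid':50}[t]
        for r in tip_of(n,t): print(n,t,round(r['conf'],2),np.round(r['at']),unproj(cm,r['at'],z).round())
E
```

```text
{'t': 0.0, 'qpos': array([ 1.15600692e+00,  4.23825952e-01,  1.63073183e+00, -3.23670338e-05,
        1.08858386e+00, -1.89858585e-02]), 'qvel': array([-1.02775474e-04, -3.94113663e-04,  6.83681139e-04,  4.51794846e-04,
       -1.91707880e-05,  1.38643096e-04]), 'joint_torque': array([-1.11491099e-03, -5.44632483e+01, -2.73657238e+01,  6.42422657e-02,
        2.29131652e-02, -1.36774761e-04]), 'ee_pos': array([240.72181186, 576.18390091, 238.89454034]), 'orientation': array([-1.37171643, -0.91195683,  0.91408156]), 'ft_force': array([-0.59163153,  0.06862172, -0.74366532]), 'moment': array([-0.02415422,  0.03244454, -0.02161505]), 'width': 87.62092289462954} [[ 0.386 -0.001 -0.923]
 [ 0.923 -0.001  0.386]
 [-0.002 -1.     0.   ]] 17.0
top {'mtx': array([[555.60351825,   0.        , 328.31593422],
       [  0.        , 555.60351825, 233.81926598],
       [  0.        ,   0.        ,   1.        ]]), 'position': array([ 5.26207507e+02, -1.19167945e-01,  1.42234326e+03]), 'orientation': array([ 0.05519868, -0.05354917, -1.55074669])}
top press_a 0.97 [369. 241.] [602. -93. 120.]
top pre
[... 751 characters left out ...]
667801,  940.12186351]), 'orientation': array([0.38200785, 1.26615834, 2.30498547])}
scene press_a 0.77 [333. 253.] [631.  93. 120.]
scene press_a 0.69 [318. 233.] [614.  -7. 120.]
scene press_a 0.6 [354. 275.] [640. 198. 120.]
scene press_a 0.58 [302. 220.] [616. -86. 120.]
scene edge_a 0.95 [337. 209.] [501. -87. 120.]
scene edge_a 0.91 [372. 248.] [536. 124. 120.]
scene edge_a 0.85 [392. 265.] [540. 211. 120.]
scene edge_a 0.6 [356. 226.] [509.  17. 120.]
scene deck 0.8 [342. 244.] [590.  71. 120.]
scene trap 0.79 [341. 279.] [579.  58.  -0.]
scene bowl_mid 0.77 [400. 287.] [594. 309. 137.]
scene pail_mid 0.86 [422. 356.] [632. 442.  55.]
scene beaker_mid 0.91 [274. 270.] [746.  -5.  50.]
```

View pics/top0.png

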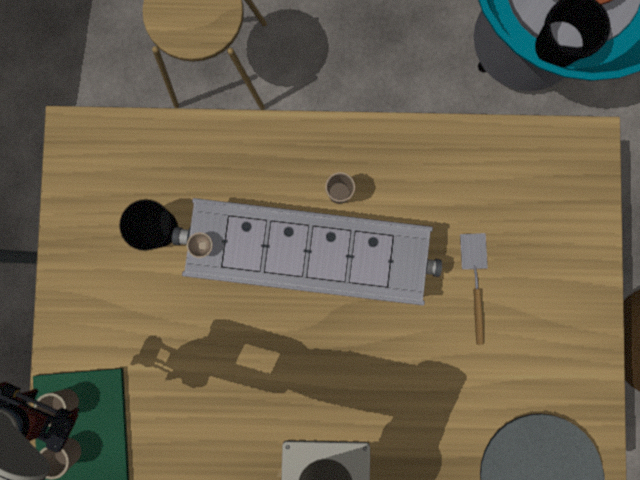

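View pics/scene0.png

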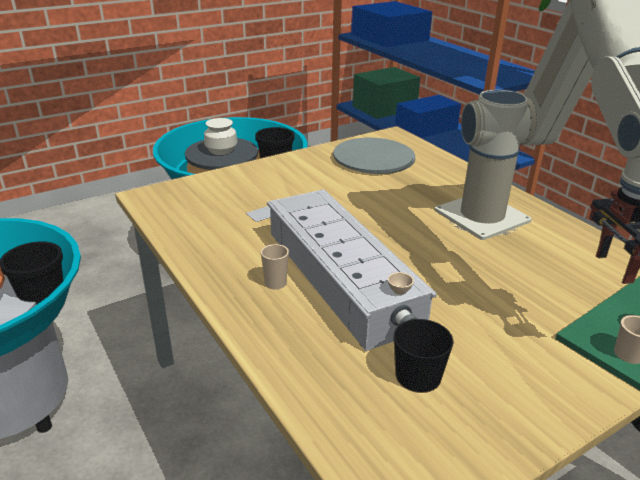

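The top view shows the trap with its dark round marks at about (247,227), (289,232), (331,237) and (373,242), and the bowl at (200,244). The scene view agrees, with marks at about (357,276), (337,254), (320,236) and (303,218). Next I fit the trap pose from both views.

```bash
cat > fit.py <<'E'
from h import *
from scipy.optimize import least_squares
S={'top':[(247,227),(289,232),(331,237),(373,242)],'scene':[(357,276),(337,254),(320,236),(303,218)]}
obs=[]
for n,pts in S.items():
    g=cv2.cvtColor(cv2.imread(f'pics/{n}0.png'),cv2.COLOR_BGR2GRAY).astype(float); cm=camera_model(n)
    for i,(u,v) in enumerate(pts):
        p=g[v-9:v+10,u-9:u+10]; m=(p<(np.median(p)*0.72)).astype(np.uint8)
        k,l,st,c=cv2.connectedComponentsWithStats(m); d=[np.hypot(*(c[j]-9))-.05*st[j,4] for j in range(1,k)]; j=1+int(np.argmin(d))
        obs.append((cm,i,c[j]+[u-9,v-9])); print(n,i,(c[j]+[u-9,v-9]).round(1),st[j,4])
def mark(p,x,i,z=0):
    c,s=np.cos(p[2]),np.sin(p[2]); y=150-100*i
    return np.array([p[0]+c*x-s*y,p[1]+s*x+c*y,120+z])
f=lambda p,O:np.concatenate([proj(cm,mark(p,40,i))-q for cm,i,q in O])
for O in (obs[:4],obs[4:],obs):
    r=least_squares(f,[580,50,-.13],args=(O,),loss='soft_l1'); print(r.x.round(3),r.fun.round(1))
for i in range(4): print('abcd'[i],'press',mark(r.x,40,i).round(),'edge',mark(r.x,-59.5,i).round())
E
python3 fit.py
```

```text
top 0 [246.  226.4] 80
top 1 [288.2 231.5] 78
top 2 [330.5 236.5] 79
top 3 [372.7 241.7] 83
scene 0 [356.6 275.4] 49
scene 1 [336.8 254. ] 41
scene 2 [318.8 235. ] 37
scene 3 [302.5 217.5] 28
[ 5.75655e+02  5.08290e+01 -1.00000e-01] [ 0.  -0.  -0.   0.  -0.   0.1  0.1 -0. ]
[ 5.82039e+02  5.68330e+01 -9.90000e-02] [ 0.   0.  -0.   0.1 -0.  -0.1  0.  -0. ]
[ 5.77094e+02  5.12240e+01 -1.00000e-01] [-0.1 -0.6 -0.2 -0.6 -0.2 -0.5 -0.1 -0.7  0.3 -1.8  0.4 -1.6  0.5 -1.6
  0.5 -1.4]
a press [632. 196. 120.] edge [533. 206. 120.]
b press [622.  97. 120.] edge [523. 107. 120.]
c press [612.  -3. 120.] edge [513.   7. 120.]
d press [ 602. -102.  120.] edge [503. -92. 120.]
```

Request:
arm_command(
  targets=[
    [0,0,0,-0.1],
    [0,0,0,-0.1],
    [0,0,0,-0.097],
    [-21,0,-26.5,0],
    [-21,0,-26.5,0],
    [-21,0,-26.5,0],
    [-21,0,-26.5,0],
    [-21,0,-26.5,0],
    [-21,0,-26.5,0],
    [-21,0,-26.5,0],
    [-21,0,-26.5,0],
    [-21,0,-26.5,0],
    [-21,0,-26.5,0],
    [-21,0,-26.5,0],
    [-21,0,-26.5,0],
    [-21,0,-26.5,0],
    [-21,0,-26.5,0],
    [-21,0,-26.5,0],
    [-21,0,-26.5,0],
  ],
  gripper=0,
)

```text
t: 2.38
ee_pos: [630.8, 199.1, 239.8]
orientation: [-1.254, -1.136, 1.136]
ft_force: [-0.1, 0.9, -0.5]
width: 0.5
```

```bash
cat >> h.py <<'E'
P0=[575.9,50.9,-.1]
def rel(off=(0,0)):
    o=get_obs(); M=rot(o['orientation']); tip=o['ee_pos']+17*M[:,1]; c,s=np.cos(P0[2]),np.sin(P0[2])
    d=tip[:2]-P0[:2]; print('t',round(o['t'],2),'tip in trap x,y,z-deck',round(c*d[0]+s*d[1],1),round(-s*d[0]+c*d[1],1),round(tip[2]-120,1),'F',o['ft_force'].round(1),'w',round(o['width'],1),'toolx',M[:,0].round(3),'tooly',M[:,1].round(3)); return o
E
python3 - <<'E'
from h import *
rel(); cm=camera_model('wrist'); cv2.imwrite('pics/w1.png',get_image('wrist'))
for r in tip_of('wrist','press_a'): print(round(r['conf'],2),np.round(r['at']),unproj(cm,r['at'],120).round(1))
for r in tip_of('wrist','edge_a'): print(round(r['conf'],2),np.round(r['at']),unproj(cm,r['at'],120).round(1))
E
```

```text
t 2.38 tip in trap x,y,z-deck 39.8 152.9 102.8 F [-0.1  0.9 -0.5] w 0.5 toolx [0.099 0.995 0.   ] tooly [ 0.  0. -1.]
0.8 [177. 244.] [622.6  96.2 120. ]
0.78 [316. 248.] [635.  197.2 120. ]
0.94 [18. 98.] [513.4  10.6 120. ]
0.63 [316. 100.] [534.1 206.9 120. ]
0.59 [166. 102.] [525.3 107.8 120. ]
```

View pics/w1.png

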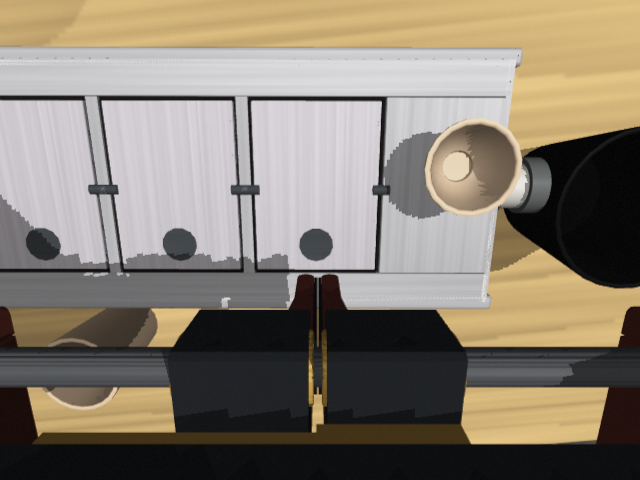

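The wrist view shows cover A's mark at (316,244), straight ahead of the fingertips, as the fit predicted. The bowl is at (470,165), clear of the fingers. Going down now.

Request:
arm_command(
  targets=[
    [-2,24,0,0],
    [0,24,0,0],
    [0,24,0,0],
    [0,20,0,0],
    [0,5,0,0],
    [0,0,0,0],
    [0,0,0,0],
  ],
)

```text
t: 3.12
ee_pos: [629.5, 199.3, 143.4]
orientation: [-1.254, -1.137, 1.136]
ft_force: [-0.5, -0.1, -0.2]
width: 0.1
```

Request:
arm_command(
  targets=[
    [0,1,0,0],
    [0,1,0,0],
    [0,1,0,0],
    [0,1,0,0],
    [0,0,0,0],
  ],
)

```text
t: 3.53
ee_pos: [629.6, 198.4, 138.9]
orientation: [-1.254, -1.136, 1.136]
ft_force: [-0.8, 0.3, 0.2]
width: 0.5
```

Request:
arm_command(
  targets=[
    [0,1,0,0],
    [0,1,0,0],
    [0,0,0,0],
  ],
)

```text
t: 3.78
ee_pos: [629.7, 198.5, 136.9]
orientation: [-1.255, -1.136, 1.136]
ft_force: [-0.5, -0.2, 1.7]
width: -0.1
```

Request:
arm_command(
  targets=[
    [0,1,0,0],
    [0,0,0,0],
  ],
)

```text
t: 3.95
ee_pos: [629.8, 198.5, 136.4]
orientation: [-1.255, -1.136, 1.136]
ft_force: [-2.4, -0.9, 5.4]
width: 0.5
```

Request:
arm_command(
  targets=[
    [0,1,0,0],
    [0,0,0,0],
  ],
)

```text
t: 4.12
ee_pos: [629.8, 198.5, 136.1]
orientation: [-1.255, -1.137, 1.136]
ft_force: [-2.8, -1.0, 11.8]
width: 0.7
```

Cover A resists: 11.8 N at about 1 mm, so it is caught. On to B.

Request:
arm_command(
  targets=[
    [0,-10,0,0],
    [-30,0,0,0],
    [-35,0,0,0],
    [-35,0,0,0],
    [0,3,0,0],
    [0,4,0,0],
    [0,1,0,0],
    [0,0,0,0],
  ],
)

```text
t: 4.78
ee_pos: [619.9, 99.7, 136.5]
orientation: [-1.254, -1.137, 1.137]
ft_force: [0.1, -0.7, 0.4]
width: 0.4
```

Request:
arm_command(
  targets=[
    [0,1,0,0],
    [0,0.5,0,0],
    [0,0,0,0],
  ],
)

```text
t: 5.03
ee_pos: [619.9, 99.9, 135.3]
orientation: [-1.254, -1.137, 1.136]
ft_force: [-0.2, 0.3, 2.0]
width: 0.7
```

Request:
arm_command(
  targets=[
    [0,1,0,0],
    [0,0,0,0],
  ],
)

```text
t: 5.2
ee_pos: [619.9, 99.7, 134.3]
orientation: [-1.254, -1.137, 1.136]
ft_force: [0.7, 1.7, 3.5]
width: 0.2
```

Request:
arm_command(
  targets=[
    [0,1,0,0],
    [0,0,0,0],
  ],
)

```text
t: 5.37
ee_pos: [619.9, 99.6, 133.2]
orientation: [-1.254, -1.137, 1.135]
ft_force: [0.3, 2.9, 2.9]
width: 0.6
```

Request:
arm_command(
  targets=[
    [0,1,0,0],
    [0,0,0,0],
  ],
)

```text
t: 5.53
ee_pos: [619.8, 99.2, 132.1]
orientation: [-1.254, -1.137, 1.136]
ft_force: [1.4, 3.0, 3.1]
width: 0.4
```

Request:
arm_command(
  targets=[
    [0,1,0,0],
    [0,0,0,0],
  ],
)

```text
t: 5.7
ee_pos: [619.7, 99.0, 131.1]
orientation: [-1.254, -1.136, 1.136]
ft_force: [-0.1, 2.3, 2.3]
width: 0.5
```

B goes on turning under about 3 N at 6 mm down, so B is the free cover. I'll tip it further.

Request:
arm_command(
  targets=[
    [0,2,0,0],
    [0,2,0,0],
    [0,2,0,0],
    [0,2,0,0],
    [0,2,0,0],
    [0,0,0,0],
  ],
)

```text
t: 6.2
ee_pos: [619.4, 98.6, 120.7]
orientation: [-1.254, -1.135, 1.137]
ft_force: [-0.6, 0.2, 3.2]
width: 0.3
```

Request:
arm_command(
  targets=[
    [0,2,0,0],
    [0,2,0,0],
    [0,2,0,0],
    [0,2,0,0],
    [0,2,0,0],
    [0,2,0,0],
    [0,0,0,0],
  ],
)

```text
t: 6.78
ee_pos: [619.6, 99.0, 108.6]
orientation: [-1.254, -1.136, 1.136]
ft_force: [1.5, 0.6, 0.9]
width: 0.3
```

Run:
```python
from h import *
rel(); im=get_image('scene'); cv2.imwrite('pics/s2.png',cv2.resize(im[180:330,240:440],None,fx=4,fy=4))
cm=camera_model('scene')
for r in tip_of('scene','edge_b'): print(round(r['conf'],2),np.round(r['at']),unproj(cm,r['at'],120).round())
```

```text
t 6.78 tip in trap x,y,z-deck 38.6 52.2 -28.4 F [1.5 0.6 0.9] w 0.3 toolx [ 0.099  0.995 -0.   ] tooly [-0. -0. -1.]
0.75 [366. 232.] [504.  54. 120.]
0.72 [393. 266.] [539. 216. 120.]
0.3 [338. 262.] [642. 131. 120.]
```

View pics/s2.png

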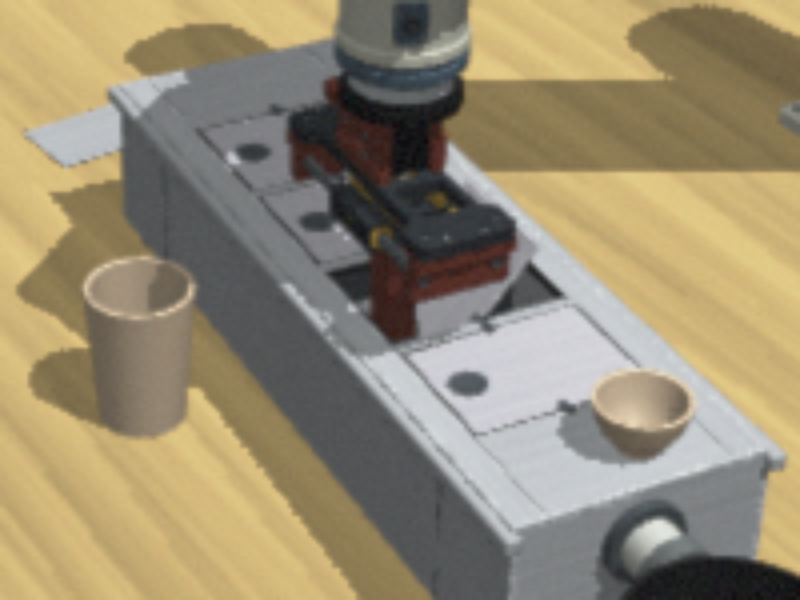

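The picture shows B tipped, its near half raised behind the fingers, with bowl, beaker and neighbouring covers unmoved. Now I lift and go round to the near side.

Request:
arm_command(
  targets=[
    [0,-5,0,0],
    [0,-15,0,0],
    [0,-30,0,0],
    [0,-30,0,0],
    [0,-25,0,0],
    [0,0,30,0],
    [0,0,35,0],
    [0,0,35,0],
    [0,0,30,0],
    [0,0,0,0],
  ],
)

```text
t: 7.72
ee_pos: [483.8, 111.6, 213.4]
orientation: [-1.25, -1.132, 1.141]
ft_force: [0.7, -0.3, -0.2]
width: 0.5
```

Run:
```python
from h import *
rel(); im=get_image('scene'); cv2.imwrite('pics/s3.png',cv2.resize(im[180:330,240:440],None,fx=4,fy=4))
```

```text
t 7.72 tip in trap x,y,z-deck -97.8 51.2 76.4 F [ 0.7 -0.3 -0.2] w 0.5 toolx [ 0.098  0.995 -0.002] tooly [-0.006 -0.001 -1.   ]
```

View pics/s3.png

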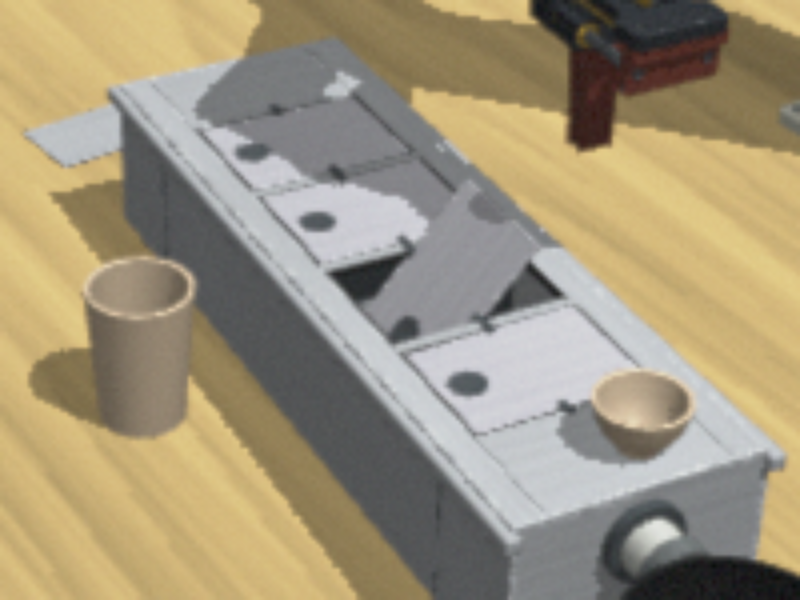

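B stays tipped at about 0.7 rad. Next I lower to about 15 mm above the deck and push away from the robot.

Request:
arm_command(
  targets=[
    [0,25,0,0],
    [0,25,0,0],
    [0,10,0,0],
    [0,0,-10,0],
    [0,0,-10,0],
    [0,0,-8,0],
    [0,0,-5,0],
    [0,0,-5,0],
    [0,0,-4,0],
    [0,0,-4,0],
    [0,0,0,0],
  ],
)

```text
t: 8.68
ee_pos: [533.6, 107.4, 154.7]
orientation: [-1.25, -1.131, 1.139]
ft_force: [-12.3, 2.2, 13.6]
width: 0.2
```

Request:
arm_command(
  targets=[
    [0,0,-3,0],
    [0,0,-3,0],
    [0,0,-3,0],
    [0,0,-3,0],
    [0,0,-3,0],
    [0,0,-3,0],
    [0,0,0,0],
  ],
)

```text
t: 9.27
ee_pos: [555.0, 105.4, 154.3]
orientation: [-1.255, -1.137, 1.135]
ft_force: [-0.2, 0.1, 1.4]
width: 1.3
```

Run:
```python
from h import *
rel()
```

```text
t 9.27 tip in trap x,y,z-deck -26.2 52.2 17.3 F [-0.2  0.1  1.4] w 1.3 toolx [0.099 0.995 0.   ] tooly [ 0.001  0.    -1.   ]
```

Run:
```python
from h import *
im=get_image('scene'); cv2.imwrite('pics/s4.png',cv2.resize(im[180:330,240:440],None,fx=4,fy=4))
```

```text
(no output)
```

View pics/s4.png

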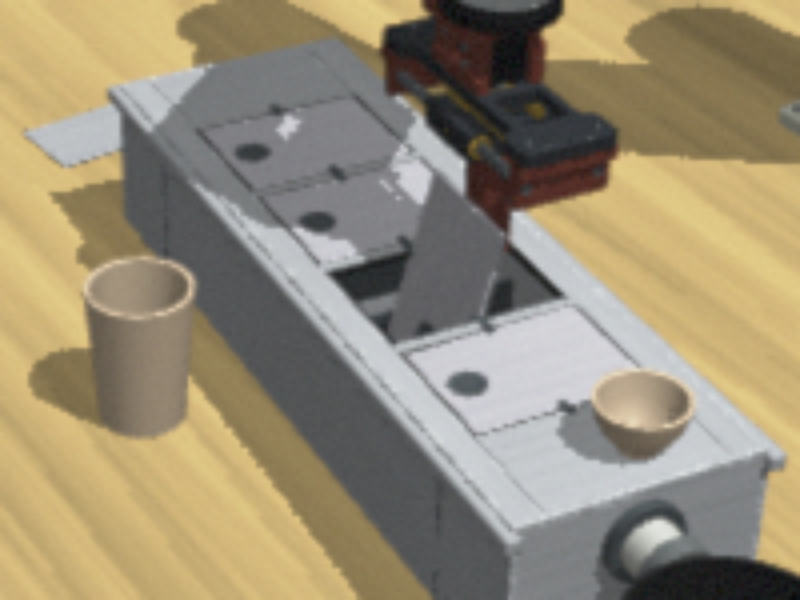

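The cover stands at about 1.25 rad and follows the fingers. I raise the tip a little so the last push is less touchy, then push on in small steps.

Request:
arm_command(
  targets=[
    [0,0,3,0],
    [0,-9,0,0],
    [0,-9,0,0],
    [0,0,-3,0],
    [0,0,-2,0],
    [0,0,-2,0],
    [0,0,-2,0],
    [0,0,-2,0],
    [0,0,-2,0],
    [0,0,-2,0],
    [0,0,0,0],
  ],
)

```text
t: 10.23
ee_pos: [566.3, 104.2, 172.0]
orientation: [-1.254, -1.136, 1.136]
ft_force: [-0.4, -0.4, 0.3]
width: 0.4
```

Request:
arm_command(
  targets=[
    [0,0,-1,0],
    [0,0,-1,0],
    [0,0,-1,0],
    [0,0,0,0],
  ],
)

```text
t: 10.57
ee_pos: [569.1, 104.0, 172.1]
orientation: [-1.254, -1.136, 1.136]
ft_force: [-0.4, 0.4, 0.5]
width: 0.6
```

Run:
```python
from h import *
rel()
im=get_image('scene'); cv2.imwrite('pics/s5.png',cv2.resize(im[180:330,240:440],None,fx=4,fy=4))
```

```text
t 10.57 tip in trap x,y,z-deck -12.1 52.1 35.1 F [-0.4  0.4  0.5] w 0.6 toolx [ 0.099  0.995 -0.   ] tooly [ 0. -0. -1.]
```

View pics/s5.png

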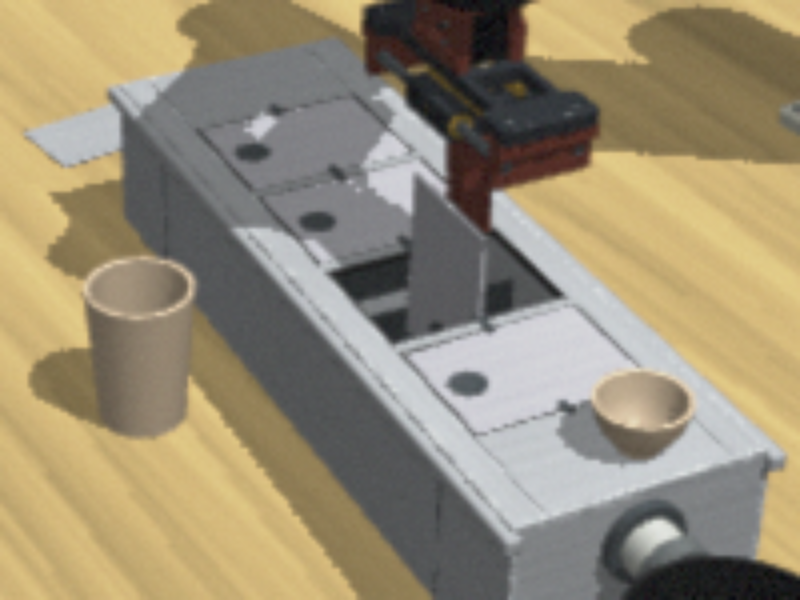

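It is close to upright now. A few more millimetres.

Request:
arm_command(
  targets=[
    [0,0,-1,0],
    [0,0,-1,0],
    [0,0,-1,0],
    [0,0,0,0],
  ],
)

```text
t: 10.95
ee_pos: [571.9, 103.7, 172.2]
orientation: [-1.254, -1.136, 1.136]
ft_force: [-2.4, -0.7, 1.3]
width: 0.8
```

Request:
arm_command(
  targets=[
    [0,0,4,0],
    [0,0,15,0],
    [0,0,30,0],
    [0,-30,30,0],
    [0,-35,10,0],
    [0,-20,20,0],
    [0,0,30,0],
    [0,0,0,0],
    [0,0,0,0],
  ],
)

```text
t: 11.7
ee_pos: [433.6, 117.6, 257.2]
orientation: [-1.255, -1.139, 1.135]
ft_force: [-0.1, -0.6, 0.3]
width: 0.7
```

Run:
```python
from h import *
rel()
im=get_image('scene'); a=cv2.resize(im[180:330,240:440],None,fx=3,fy=3)
t=get_image('top'); b=cv2.resize(t[190:310,180:440],None,fx=2.3,fy=2.3); b=cv2.copyMakeBorder(b,0,0,0,max(0,600-b.shape[1]),cv2.BORDER_CONSTANT)[:,:600]
cv2.imwrite('pics/s6.png',np.vstack([a,b])[:600+150])
cv2.imwrite('pics/s6.png',cv2.resize(np.vstack([a,b]),None,fx=.8,fy=.8))
# predicted raised-edge corners for several angles
for n in ('scene','top'):
    cm=camera_model(n)
    for th in (1.45,1.57,1.7):
        x,z=-59.5*np.cos(th),-2+59.5*np.sin(th)
        c,s=np.cos(-.1),np.sin(-.1)
        q=[proj(cm,[575.9+c*x-s*y,50.9+s*x+c*y,120+z]) for y in (94,6)]
        off=np.array([240,180]) if n=='scene' else np.array([180,190]); k=2.4 if n=='scene' else 1.84
        print(n,th,[((v-off)*k).round() for v in q])
```

```text
t 11.7 tip in trap x,y,z-deck -148.2 52.2 120.2 F [-0.1 -0.6  0.3] w 0.7 toolx [0.098 0.995 0.001] tooly [ 0.002  0.    -1.   ]
scene 1.45 [array([298., 137.]), array([256.,  97.])]
scene 1.57 [array([291., 138.]), array([250.,  98.])]
scene 1.7 [array([285., 140.]), array([243., 100.])]
top 1.45 [array([155., 107.]), array([227., 115.])]
top 1.57 [array([156., 101.]), array([227., 109.])]
top 1.7 [array([157.,  95.]), array([228., 103.])]
```

View pics/s6.png

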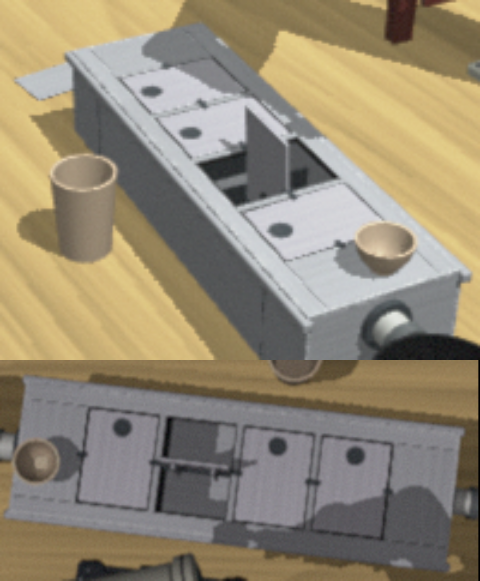

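In both views the raised edge runs through scene (290,138)–(247,100) and top (158,100)–(228,107), which matches about 1.57–1.62 rad. The gripper is clear.

```bash
python3 -c "
from workcell import *
print(close_job())"
```

```text
the job is handed in; nothing more can be done
None
```

The second cover from the left (B) was the free one, and it now stands upright. I handed the job in at about 12 s.

- **Finding it:** Cover A was caught: it pushed back with 11.8 N after about 1 mm. B went on turning under about 3 N. I did not press C or D, since B was already found.
- **Opening it:** I pressed B down to about 0.75 rad, lifted off and went round to the near side. Then I pushed the raised edge up and over with the closed fingertips.
- **Last checks:** With the gripper withdrawn, the scene and top views both put B at about 1.6 rad. The other three covers look shut. The bowl, beaker and scraper looked unmoved; I did not measure them, and the pail was mostly outside the last crops.
- **Forces:** The highest reading was a brief 18 N or so in total, at first contact with B's raised edge. It fell to under 3 N for the rest of the push. No check failed.

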